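# Clamp the form and hold the approval stamp over its box

### The job

Turn the black clamp knob on the form board clockwise until it clicks over into its locked position. Then take the largest, rectangular stamp from the stamp tray, carry it over the top of the rack of notebooks, and finish while still holding it upright and still just above the form, about a centimetre off the paper, centred in the printed box and square with it, so that I can check the alignment before it is pressed. The stamp is inked, so never let it touch the form, and leave everything else where it is.

Things in the scene. Friction and masses are not known exactly. Their poses are not given: they have to be found in the camera images.
- clamp_knob (a joint): Angle of the clamp knob: 0 unlocked (as it stands at the start), 1.2 locked (stop). It grows clockwise seen from above. An over-centre detent resists with up to about 0.12 N m, most at the start; past 0.6 rad it drives the knob on to 1.2, and short of that it drives it back to 0.
- clamp_knob_grip (a point): Grip point of the clamp knob, on its vertical turning axis and turning with it, 58 mm above the table. A black disc of radius 24 mm (top 35 mm above the table) carries an upright bar 46 x 14 mm, top 65 mm above the table. x of this frame runs along the bar, y across its 14 mm width, z up.
- board: Wooden form board, 270 mm (x) by 200 mm (y) by 8 mm, fixed. Origin at the centre of its underside, on the table, z up. The knob's axis is at x = +85 mm, y = 0, on an aluminium clamp plate 70 mm (x) by 150 mm (y), top 21 mm above the table; a steel detent tumbler (12 mm wide, at most 62 mm above the table) flips over with the knob at y = +68 mm. The form lies on the rest.
- form: White paper form on the board, 200 mm (x) by 148 mm (y) and 1.5 mm thick; its origin is the centre of its underside, 8 mm above the table; z up. Its far end is under the clamp plate. It does not move.
- box (a point): Centre of the printed empty box on the form, on the paper's top face, 9.5 mm above the table; z up. The box is a dark printed rectangle, 50 mm inside along this frame's x and 72 mm along its y, so the stamp's 60 mm side goes along y (either way round).
- stamp: The stamp to use: the largest of three, with a rectangular face. Origin at the centre of its underside (the inked rubber face), z up. Its block is 60 mm (x) by 38 mm (y) and 21 mm high; a straight dark wooden handle 36 mm (x) by 22 mm (y) rises from the block's top to 85 mm above the underside. 0.08 to 0.17 kg. It stands upright on the tray, its long side roughly along the row of stamps.
- tray: Grey stamp tray fixed to the table, 90 mm (x) by 280 mm (y), floor 4 mm thick, rim 10 mm above the table. Origin under its centre, on the table. The three stamps stand on its floor in a row along y, 85 mm apart, in any order.
- round_stamp: Bystander: a round stamp, face 40 mm across, 75 mm tall, with a turned handle. Origin at the centre of its underside.
- square_stamp: Bystander: a small square stamp, face 30 x 30 mm, 66 mm tall. Origin at the centre of its underside.
- book_rack: Bystander and obstacle: a heavy loose rack of upright notebooks between tray and form board, 320 mm (x) by 84 mm (y), 130 mm tall. Origin at the centre of its underside, z up.
- ink_pad: Bystander: closed steel ink pad tin, 70 x 110 x 18 mm, lying beyond the tray. Origin at the centre of its underside.
- stapler: Bystander: stapler, 140 x 34 mm, about 55 mm tall. Origin at the centre of its underside.
- mug: Bystander: white mug, 80 mm across, 95 mm tall. Origin at the centre of its underside.
- note_block: Bystander: block of yellow notes, 76 x 76 x 28 mm. Origin at the centre of its underside.

How it is judged (in metres and radians):
On the way, in this order (a step that is already met when the one before it is completed fails the run):
1. the clamp knob has clicked over into its locked position (value of joint clamp_knob above 1.05 rad), for 0.2 s.
2. the rectangular stamp is carried over the top of the notebook rack (z of stamp in the frame of book_rack above 0.13 m and y of stamp in the frame of book_rack between -0.05 and 0.05 m and x of stamp in the frame of book_rack between -0.17 and 0.17 m).
At the end, for the whole second after the job is handed in: Knob above 1.05 rad; stamp held by the fingers, still, upright within 0.1 rad, its face 3 to 20 mm above the paper, touching neither form nor board, its centre within 8 mm of the box centre, its long side within 0.12 rad of the box long side (either way round) (value of joint clamp_knob above 1.05 rad and contact force between the fingers and stamp above 1 N and contact force between stamp and form below 0.1 N and contact force between stamp and board below 0.1 N and z of stamp in the frame of box between 0.003 and 0.02 m and horizontal distance between stamp and box below 0.008 m and angle between the x axis of stamp and the y axis of box, either way round below 0.12 rad and angle between stamp's own z axis and vertical below 0.1 rad and linear speed of stamp below 0.02 m/s); the arm keeps its last pose, push and grip.
It fails at once if the inked stamp touches the form (contact force between stamp and form above 0.2 N).
It fails at once if another thing is shoved or knocked over by more than 30 mm or 0.5 rad (distance of any of round_stamp, square_stamp, book_rack, ink_pad, stapler, mug, note_block from where it was at the start of the episode above 0.03 m or angle between any of round_stamp, square_stamp, book_rack, ink_pad, stapler, mug, note_block's own z axis and vertical above 0.5 rad).
It also fails if it takes over 51 s, if anything falls off the work surface, if the arm or the gripper's body presses on something with over 40 N, if the wrist force passes 120 N, or if a joint passes its speed limit or range.

### The arm

A 7-joint arm with a two-finger parallel gripper is mounted at the origin on the work surface. World frame = base frame: x ahead of the robot, y to its left, z up, the work surface at z = 0. Lengths are in mm, angles in rad, forces in N, time in s.
With the tool pointing down it reaches from about 400 to 925 mm from the base axis. Payload 5.6 kg.
Tool frame: the origin (TCP) lies at the very end of the fingers, on their centre line; the grasp point (between the pads) lies 19 mm behind it; z points along the fingers, x is the direction in which the jaws open and shut, and the axes are right-handed (so a half turn about z gives the same grasp; the last joint's range is limited). The gripper opens to 85 mm and grips with 20 to 120 N. Pads are 22 mm wide; open, the fingers measure 114 mm over their backs; the gripper's body (76 mm by 85 mm) begins 54 mm behind the grasp point. The pads swing forward as they close: fully open they stand 13 mm farther back than shut.
Start: joints at [1.207, 0.468, -0.012, 1.603, 0.006, 1.071, -0.056], TCP at [204.921, -616.86, 231.29] pointing down, gripper open.
Joint ranges: [-2.53, 2.53], [-0.31, 2.02], [-1.57, 1.55], [0.28, 2.44], [-1.29, 4.43], [0.15, 1.84], [-2.92, 2.92]. Speed limits (rad/s): [2.57, 2.57, 3.14, 3.14, 3.14, 3.14, 3.14].

### API

Orientations are given as a unit quaternion [w, x, y, z].
In Python, from cell import env gives the robot as it stands. The module is installed in compiled form; this text tells all that it offers.
- The arm moves only by the tool send_rows, never from a script. Its argument "targets" is one flat list of numbers, 5 for each row, row after row: the shift along the world's x, y, z in units of 150 mm (1.0 is 150 mm), then the turn about the world's z in units of 30 degrees (1.0 is 30 degrees), then the closure, from 0 (fully open) to 1 (shut). A call has 1 to 12 rows; each row shifts and turns the commanded pose from where the row before left it; what a row does not reach is not made up. A row lasts 1/10 s, in which the tool goes at most 50 mm and 8.59 degrees, less where a joint would pass 70% of its speed; a pose out of reach is approached as far as the arm can. A call with a number of a shift or a turn outside -1 to 1 is refused whole. A call with a gripper value outside its range is refused whole. The fingers move at their own pace and stop on an object; the grip force is fixed at half the most. Time passes only in rows, so rows that do not move let the fingers close. It gives the time, the measured TCP pose, the force and the opening at its end, in the units of the state.
- env.read_state(): the state, without advancing time (a new reading comes with each control period).
- env.grab_frame(name): name is "side" or "top"; returns a dict with "color" (480x640x3 uint8, red, green, blue), "z_map" (480x640 float32, mm along the optical axis (not along the pixel's ray), 0 where there is no reading), "fovy" (degrees; the focal length in pixels is half the picture's height over the tangent of half this angle, whatever the lens; pixels are square), "cx", "cy" (the principal point, pixels), "world_from_camera" (4x4, takes a point from camera to world coordinates). Camera axes: x right, y up, looking along -z (the intrinsics and any distortion apply to the point x, -y, -z); pixel columns grow to the right and rows downward; lengths in mm; the calibration is good to about 2 mm. A picture is of the moment at which its call begins.
- env.job_done(): hands the job in, once; it reports no verdict.
Trained networks look in a picture, given as the dict that the camera call returned (one of the last four; its "shot" number tells which), for a name from the list of things; names that differ only in an ending like _2 or _b are one class to them, and where a whole thing is asked for, a point or a joint stands for the part that bears it (a point fixed in the world has none). Each returns a list of dicts, best first, with "score" (0 to 1); they miss things now and then, are a little off and sometimes report something else, mostly with a low value. They report only what shows in the picture. A call takes as long as a camera call.
- env.find_in(name, picture): "point" ([column, row] in pixels, amid what is visible of it).
The state is a dict: "time": time; "joint_pos": joint angles; "joint_velocities": joint speeds; "joint_torque": joint torques, N m; "position": TCP position; "tcp_rot": TCP orientation; "contact_force": force on the tool from outside, world axes, zero at the start; "ft_torque": the same for the moment, N m; "gripper_width": opening from 0.0 (shut) to 1.0 (fully open).
Only numpy, scipy, OpenCV 4.12 (cv2) and the standard library are available. Lean on these libraries where they do the work, as an engineer would, in place of code of your own. Each camera call takes 0.05 s, during which the arm holds its last target. There are 200 camera calls.

## Working session

There is one attempt and no reset: what is moved stays moved. The work goes in short steps, Python scripts to look and compute and a tool call to move; the robot and the scene stay as the last step left them, time stands still between calls to the robot, and variables do not carry over. Pictures are saved under pics/ and viewed, about 8 in all and at most 12, crops included, and the job is handed in when it is done.

Besides the shell and the picture viewer there is one more tool, called after ">>>" as name(argument=value, ...), one argument or row to a line, values as JSON. send_rows: Moves the arm, as the interface text tells. Shifts and turns lie within -1 to 1; 1 stands for 150 mm of shift or 30 degrees of turn. Its arguments: {"type":"object","properties":{"targets":{"type":"array","items":{"type":"number"}}},"required":["targets"]}

```bash
mkdir -p pics
cat > h.py <<'E'
import numpy as np, cv2
from cell import env
def cloud(p):
    z=p["z_map"]; f=240/np.tan(np.radians(p["fovy"])/2)
    v,u=np.mgrid[0:480,0:640]
    P=np.stack([(u-p["cx"])/f*z,-(v-p["cy"])/f*z,-z,np.ones_like(z)],-1)
    W=(P@np.array(p["world_from_camera"]).T)[...,:3]; W[z==0]=np.nan
    return W
def save(p,n): cv2.imwrite(f"pics/{n}.png",cv2.cvtColor(p["color"],cv2.COLOR_RGB2BGR))
def at(W,pt):
    u,v=int(round(pt[0])),int(round(pt[1])); return np.nanmedian(W[max(v-1,0):v+2,max(u-1,0):u+2].reshape(-1,3),0).round(0)
E
python3 - <<'E'
from h import *
s=env.read_state(); print(s)
for c in("top","side"):
    p=env.grab_frame(c); save(p,c+"0"); W=cloud(p); np.savez(c+"0.npz",W=W,c=p["color"])
    print(c,p["fovy"],p["cx"],p["cy"],np.round(p["world_from_camera"],3).tolist(),[k for k in p])
    for n in "clamp_knob board form stamp tray round_stamp square_stamp book_rack ink_pad stapler mug note_block".split():
        print(n,[(np.round(d["point"]).tolist(),round(d["score"],2),at(W,d["point"]).tolist()) for d in env.find_in(n,p)[:2]])
E
```

```text
{'time': 0.0, 'joint_pos': array([ 1.20700359,  0.46839346, -0.01162137,  1.60364071,  0.0060174 ,
        1.07138248, -0.05630824]), 'joint_velocities': array([-0.00029664, -0.00379668,  0.00076379, -0.00232322, -0.00114773,
       -0.00197952,  0.00056316]), 'joint_torque': array([-1.23239930e-03, -5.32394564e+01,  2.10012443e-02, -2.51303244e+01,
        1.14532490e-02,  7.83029449e-03, -6.55730744e-06]), 'position': array([ 204.72086244, -616.32633835,  230.32069717]), 'tcp_rot': array([-4.68795951e-04,  8.10947931e-01, -5.85117639e-01, -7.62117541e-04]), 'contact_force': array([-0.41127423,  0.51486729, -0.96071462]), 'ft_torque': array([-0.0270904 ,  0.00477316, -0.04796595]), 'gripper_width': 1.0008083618553774}
top 52.59760246014403 319.7131555294751 237.56255569233835 [[-0.029, 0.997, -0.069, 532.494], [-0.999, -0.031, -0.027, -47.687], [-0.029, 0.068, 0.997, 1087.321], [0.0, 0.0, 0.0, 1.0]] ['color', 'z_map', 'fovy', 'cx', 'cy', 'world_from_camera', 'shot']
clamp_knob [([190.0, 235.0], 0.64, [618.0, 257.0, 62.0]), ([208.0, 242.0], 0.45, [604.0, 229.0, 20.0])]
board [([210.0
[... 1264 characters left out ...]
0, 8.0]), ([411.0, 250.0], 0.32, [779.0, -41.0, 27.0])]
stamp [([268.0, 344.0], 0.85, [507.0, -296.0, 50.0]), ([265.0, 389.0], 0.73, [506.0, -372.0, 33.0])]
tray [([278.0, 376.0], 0.83, [523.0, -325.0, 3.0])]
round_stamp [([286.0, 309.0], 0.75, [533.0, -204.0, 32.0])]
square_stamp [([264.0, 388.0], 0.75, [504.0, -371.0, 36.0])]
book_rack [([261.0, 230.0], 0.91, [482.0, -50.0, 88.0]), ([268.0, 341.0], 0.16, [508.0, -297.0, 57.0])]
ink_pad [([369.0, 305.0], 0.91, [682.0, -182.0, 18.0])]
stapler [([389.0, 399.0], 0.84, [692.0, -402.0, 48.0]), ([264.0, 386.0], 0.41, [505.0, -371.0, 40.0])]
mug [([398.0, 198.0], 0.58, [762.0, 74.0, 72.0])]
note_block [([411.0, 252.0], 0.62, [778.0, -46.0, 26.0])]
```

Run:
```python
from h import *
d=np.load("top0.npz"); W=d["W"]; c=d["c"]
im=cv2.imread("pics/top0.png")
a=cv2.resize(im[190:340,130:260],None,fx=4,fy=4,interpolation=cv2.INTER_CUBIC)[:600]
b=cv2.resize(im[215:315,380:500],None,fx=2.2,fy=2.2,interpolation=cv2.INTER_CUBIC)
o=np.zeros((600,800,3),np.uint8); o[:a.shape[0],:a.shape[1]]=a; o[:b.shape[0],530:530+b.shape[1]]=b
cv2.imwrite("pics/crop0.png",o)
def blob(name,x0,x1,y0,y1,z0,z1,ext=None):
    m=(W[...,0]>x0)&(W[...,0]<x1)&(W[...,1]>y0)&(W[...,1]<y1)&(W[...,2]>z0)&(W[...,2]<z1)
    if ext is not None: m&=ext
    if m.sum()<4: print(name,"none",m.sum());return
    P=W[m][:,:2].astype(np.float32); r=cv2.minAreaRect(P)
    print(name,m.sum(),"med",np.median(W[m],0).round(1),"rect",np.round(r[0],1),np.round(r[1],1),round(r[2],1))
blob("rack",300,700,-80,80,95,140)
blob("handle",440,600,-330,-230,80,95)
blob("block",440,600,-330,-230,18,34)
blob("round",440,600,-230,-150,60,90)
blob("square",440,600,-400,-320,55,80)
blob("knobbar",570,670,200,310,57,75)
blob("disc",570,670,200,310,28,45)
blob("plate",540,690,130,350,14,27)
g=c.mean(-1)
blob("form",350,600,180,370,4,16,g>190)
blob("box dark",350,600,200,350,4,16,g<110)
blob("mug",700,850,60,200,80,110)
blob("board",350,720,120,400,4,14)
```

```text
rack 5758 med [481.5 -13.1 123.9] rect [485.4 -12.8] [296.  76.] 3.8
handle 192 med [ 506.8 -278.2   87. ] rect [ 506.6 -278.9] [36.3 22. ] 80.2
block 262 med [ 508.7 -266.    23.6] rect [ 506.8 -278.7] [59.6 37.8] 80.2
round 150 med [ 533.6 -195.8   74.2] rect [ 533.2 -196.5] [27.1 26.1] 47.0
square 104 med [ 504.5 -360.3   67.7] rect [ 505.3 -360.7] [20.4 18.6] 89.0
knobbar 146 med [622.1 261.9  63.4] rect [622.  262.6] [14.5 43.1] 87.2
disc 261 med [621.3 253.2  33.1] rect [623.8 259.8] [64.8 63.2] 84.1
plate 1544 med [620.3 244.7  20.6] rect [605.5 265.2] [153.8 103.6] 86.1
form none 0
box dark 747 med [439.9 217.2   7.4] rect [494.9 274.7] [149.6 194.1] 89.8
mug 355 med [774.4 115.4  92.1] rect [768.7 111.8] [81.2 78.8] 33.9
board 8278 med [508.6 269.3   8. ] rect [535.1 261. ] [364.2 276.8] 0.1
```

View pics/crop0.png

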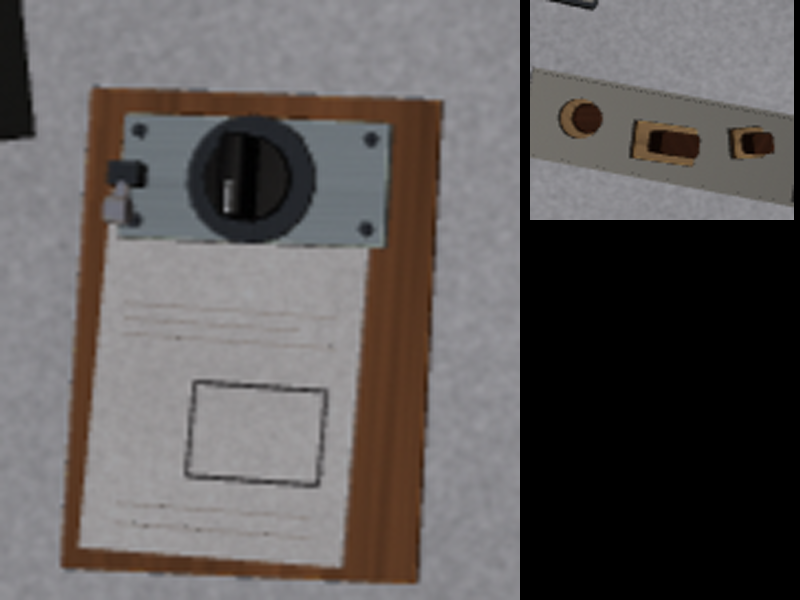

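View pics/side0.png

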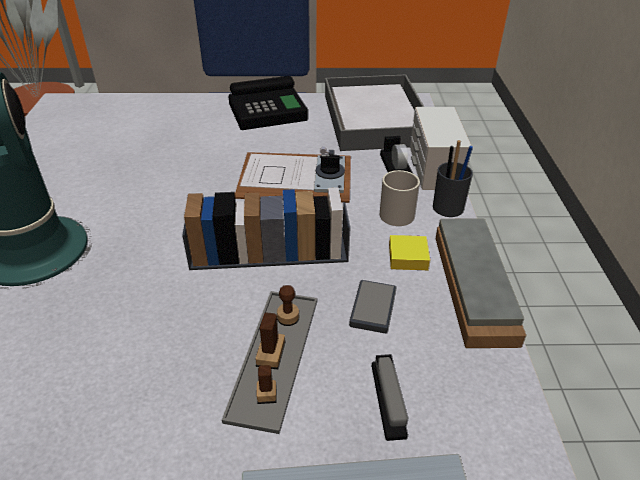

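Run:
```python
from h import *
d=np.load("top0.npz"); W=d["W"]; g=cv2.cvtColor(d["c"],cv2.COLOR_RGB2GRAY).astype(np.float32)
bh=cv2.morphologyEx(g,cv2.MORPH_BLACKHAT,np.ones((9,9)))
m=(bh>35).astype(np.uint8); roi=np.zeros_like(m); roi[280:316,172:216]=1; m*=roi
n,l,st,_=cv2.connectedComponentsWithStats(m,connectivity=8); k=1+np.argmax(st[1:,4]); q=l==k
# fit plane z=9.5 positions
P=W[q&np.isfinite(W[...,0])]; print(st[k],np.median(P,0))
r=cv2.minAreaRect(P[:,:2].astype(np.float32)); print("box",r)
s=W[95:110]
```

```text
[176 285  36  27 155] [480.2423766  264.97331409   8.13342811]
box ((481.1966552734375, 266.1177978515625), (77.84810638427734, 55.5984001159668), 83.7630615234375)
```

>>> send_rows(
  targets=[0.2,0.3,0.15,0.28,0,0.2,0.3,0.1,0.28,0,0.2,0.3,0.1,0.28,0,0.2,0.3,0,0.28,0,0.2,0.3,0,0.28,0,0.2,0.3,0,0.28,0,0.2,0.3,0,0.28,0,0.15,0.3,0,0.28,0,0.15,0.3,0,0.28,0,0.15,0.3,0,0.28,0,0.15,0.3,0,0.28,0,0.15,0.3,0,0.28,0],
)

```text
time: 2.5
position: [507.3, -106.6, 277.7]
tcp_rot: [0.0, 0.967, 0.255, 0.0]
contact_force: [0.3, -1.3, 0.1]
gripper_width: 0.999
```

>>> send_rows(
  targets=[0.09,0.28,0,0.24,0.45,0.09,0.28,0,0.24,0.45,0.09,0.28,0,0.24,0.45,0.09,0.28,0,0.24,0.45,0.09,0.28,0,0.24,0.45,0.09,0.28,0,0.24,0.45,0.09,0.28,0,0.24,0.45,0.09,0.28,0,0.24,0.45,0,0,0,0,0.45,0,0,0,0,0.45,0,0,0,0,0.45],
)

```text
time: 3.6
position: [614.9, 226.3, 276.9]
tcp_rot: [0.0, 0.727, 0.686, -0.001]
contact_force: [1.2, 0.2, -1.2]
gripper_width: 0.547
```

>>> send_rows(
  targets=[0.025,0.12,-0.1,0,0.45,0.022,0.12,-0.2,0,0.45,0,0,-0.25,0,0.45,0,0,-0.25,0,0.45,0,0,-0.25,0,0.45,0,0,-0.2,0,0.45,0,0,0,0,0.45,0,0,0,0,0.45],
)

```text
time: 4.4
position: [622.4, 262.5, 90.5]
tcp_rot: [0.0, 0.727, 0.686, 0.0]
contact_force: [0.8, 0.7, 0.3]
gripper_width: 0.551
```

Run:
```python
from h import *
p=env.grab_frame("side"); save(p,"s1"); 
im=cv2.imread("pics/s1.png"); cv2.imwrite("pics/s1c.png",cv2.resize(im[90:230,240:420],None,fx=4,fy=4))
print(env.read_state()["position"])
```

```text
[623.04974149 263.3924214   91.76700496]
```

View pics/s1c.png

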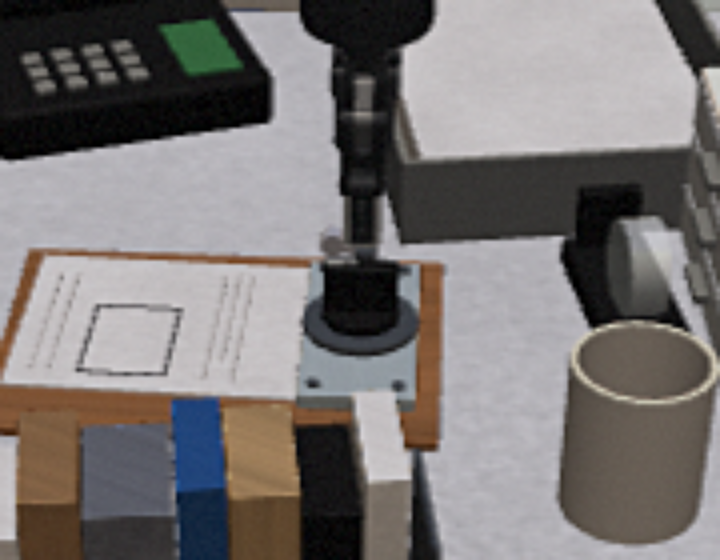

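>>> send_rows(
  targets=[0,0,-0.2,0,0.45,0,0,-0.13,0,0.45,0,0,0,0,0.45,0,0,0,0,1,0,0,0,0,1,0,0,0,0,1,0,0,0,0,1,0,0,0,0,1],
)

```text
time: 5.25
position: [622.5, 263.2, 42.0]
tcp_rot: [0.001, 0.727, 0.686, 0.0]
contact_force: [-2.6, -3.4, 5.9]
gripper_width: 0.146
```

>>> send_rows(
  targets=[0,0,0,-0.2,1,0,0,0,-0.2,1,0,0,0,-0.2,1,0,0,0,-0.2,1,0,0,0,-0.2,1,0,0,0,-0.2,1,0,0,0,-0.2,1,0,0,0,-0.2,1,0,0,0,-0.2,1,0,0,0,-0.2,1,0,0,0,-0.2,1,0,0,0,0,1],
)

```text
time: 6.45
position: [622.3, 262.7, 42.0]
tcp_rot: [0.001, 0.984, 0.179, 0.0]
contact_force: [-2.2, -3.9, 5.8]
gripper_width: 0.149
```

>>> send_rows(
  targets=[0,0,0,0,1,0,0,0,0,0.5,0,0,0,0,0.5,0,0,0,0,0.5,0,0,0,0,0.5,0,0,0.15,0,0.5,0,0,0.3,0,0.5,0,0,0.3,0,0.5,0,0,0.3,0,0.5,-0.1,-0.2,0.3,0,0.5,-0.1,-0.25,0.2,0,0.5,-0.1,-0.3,0,0,0.5],
)

```text
time: 7.65
position: [579.9, 156.8, 272.7]
tcp_rot: [-0.001, 0.983, 0.182, 0.005]
contact_force: [0.4, 0.3, -0.5]
gripper_width: 0.498
```

>>> send_rows(
  targets=[-0.04,-0.3,0,-0.1,0.3,-0.04,-0.3,0,-0.1,0.3,-0.04,-0.3,0,-0.1,0.3,-0.04,-0.3,0,-0.1,0.3,-0.04,-0.3,0,-0.1,0.3,-0.04,-0.3,0,-0.1,0.3,-0.04,-0.3,0,-0.1,0.3,-0.04,-0.3,0,-0.1,0.3,0,0,0,0,0.3,0,0,0,0,0.3],
)

```text
time: 8.65
position: [530.2, -206.1, 267.4]
tcp_rot: [-0.0, 1.0, -0.029, -0.0]
contact_force: [-0.1, 0.6, -0.5]
gripper_width: 0.698
```

Run:
```python
from h import *
p=env.grab_frame("top"); save(p,"t2"); W=cloud(p)
im=cv2.imread("pics/t2.png"); cv2.imwrite("pics/t2c.png",cv2.resize(im[190:340,130:260],None,fx=4,fy=4,interpolation=cv2.INTER_CUBIC))
def r(x0,x1,y0,y1,z0,z1):
    m=(W[...,0]>x0)&(W[...,0]<x1)&(W[...,1]>y0)&(W[...,1]<y1)&(W[...,2]>z0)&(W[...,2]<z1); print(m.sum(),cv2.minAreaRect(W[m][:,:2].astype(np.float32)) if m.sum()>4 else 0)
r(590,660,230,295,57,75)
s=env.read_state(); print(s["position"],s["tcp_rot"])
```

```text
146 ((621.8914184570312, 262.41571044921875), (14.273635864257812, 45.942359924316406), 18.77294158935547)
[ 530.63162086 -204.43535256  267.52374976] [-4.40445545e-04  9.99613747e-01 -2.77877757e-02  4.13216986e-05]
```

View pics/t2c.png

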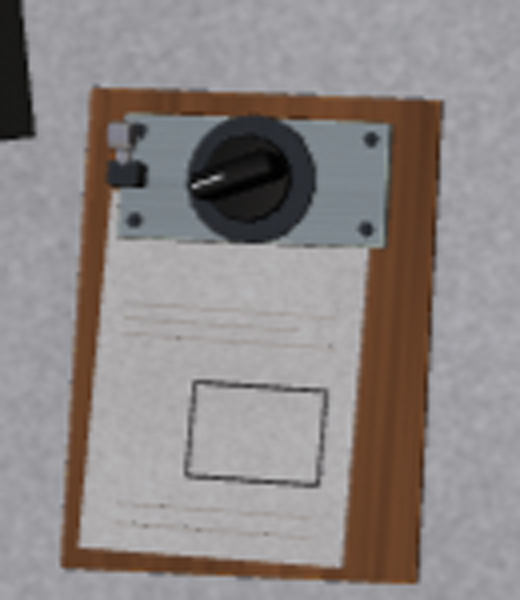

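>>> send_rows(
  targets=[-0.08,-0.25,0,-0.11,0.3,-0.08,-0.245,0,-0.11,0.3,0,0,-0.2,0,0.3,0,0,-0.3,0,0.3,0,0,-0.3,0,0.3,0,0,-0.2,0,0.3,0,0,0,0,0.3,0,0,0,0,0.3],
)

```text
time: 9.5
position: [507.6, -278.0, 118.2]
tcp_rot: [-0.0, 0.996, -0.084, 0.0]
contact_force: [0.5, -0.1, -0.1]
gripper_width: 0.696
```

Run:
```python
from h import *
p=env.grab_frame("side"); save(p,"s3"); 
im=cv2.imread("pics/s3.png"); cv2.imwrite("pics/s3c.png",cv2.resize(im[220:420,200:350],None,fx=3,fy=3))
s=env.read_state(); print(s["position"],s["tcp_rot"])
```

```text
[ 508.25096753 -278.76972964  119.29797292] [ 2.30037131e-04  9.96414298e-01 -8.45976825e-02  1.31349693e-03]
```

View pics/s3c.png

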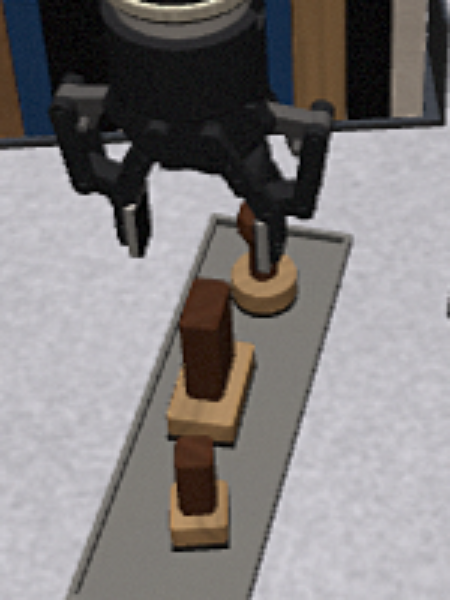

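>>> send_rows(
  targets=[-0.008,0,-0.2,0,0.3,0,0,-0.2,0,0.3,0,0,-0.08,0,0.3,0,0,0,0,0.3,0,0,0,0,1,0,0,0,0,1,0,0,0,0,1,0,0,0,0,1,0,0,0,0,1,0,0,0,0,1],
)

```text
time: 10.55
position: [506.6, -280.1, 47.4]
tcp_rot: [0.001, 0.996, -0.086, 0.001]
contact_force: [0.4, 0.3, 7.1]
gripper_width: 0.247
```

>>> send_rows(
  targets=[0,0,0.1,0,1,0,0,0.15,0,1,0,0,0.2,0,1,0,0,0.2,0,1,0,0,0.2,0,1,0,0,0.2,0,1,0,0,0.2,0,1,0,0,0.1,0,1,0,0,0,0,1],
)

```text
time: 11.45
position: [506.4, -279.9, 251.5]
tcp_rot: [0.001, 0.996, -0.086, 0.002]
contact_force: [0.2, 0.6, -1.5]
gripper_width: 0.251
```

>>> send_rows(
  targets=[0,0.1,0,0,1,0,0.2,0,0,1,0,0.2,0,0,1,0,0.2,0,0,1,-0.01,0.2,0,0,1,-0.02,0.2,0,0,1,-0.02,0.2,0,0,1,-0.02,0.2,0,0,1,-0.02,0.2,0,0,1,-0.02,0.2,0,0.03,1,-0.02,0.2,0,0.03,1,-0.02,0.2,0,0.03,1],
)

```text
time: 12.65
position: [480.7, 67.6, 246.7]
tcp_rot: [0.0, 0.998, -0.061, -0.002]
contact_force: [0.8, 0.2, -1.3]
gripper_width: 0.253
```

>>> send_rows(
  targets=[-0.02,0.2,0,0.03,1,0,0.2,0,0.03,1,0,0.2,0,0,1,0,0.2,0,0,1,0,0.2,0,0,1,0,0.2,0,0,1,0,0.1,0,0,1,0,0,0,0,1,0,0,0,0,1,0,0,0,0,1],
)

```text
time: 13.65
position: [479.8, 258.8, 247.6]
tcp_rot: [0.001, 0.999, -0.047, -0.0]
contact_force: [-0.3, 0.2, -1.6]
gripper_width: 0.251
```

>>> send_rows(
  targets=[0.008,0.047,-0.1,0,1,0,0,-0.2,0,1,0,0,-0.2,0,1,0,0,-0.2,0,1,0,0,-0.17,0,1,0,0,0,0,1,0,0,0,0,1],
)

```text
time: 14.35
position: [480.9, 267.4, 117.3]
tcp_rot: [0.0, 0.999, -0.047, -0.001]
contact_force: [0.0, 0.3, -1.3]
gripper_width: 0.254
```

```bash
cat > b.py <<'E'
from h import *
def box(c,W,roi):
    g=cv2.cvtColor(c,cv2.COLOR_RGB2GRAY).astype(np.float32)
    bh=cv2.morphologyEx(g,cv2.MORPH_BLACKHAT,np.ones((9,9)))
    m=np.zeros(g.shape,np.uint8); u0,u1,v0,v1=roi; m[v0:v1,u0:u1]=bh[v0:v1,u0:u1]>35
    n,l,st,_=cv2.connectedComponentsWithStats(m); k=1+np.argmax(st[1:,4]); P=W[(l==k)&np.isfinite(W[...,0])]
    return np.median(P,0),cv2.minAreaRect(P[:,:2].astype(np.float32))
if __name__=="__main__":
    for n,r in(("top0",(172,216,280,316)),("side0",(255,292,160,190))):
        d=np.load(n+".npz"); print(n,box(d["c"],d["W"],r))
    s=env.read_state(); print(s["position"],s["tcp_rot"])
    for c in("side","top"):
        p=env.grab_frame(c); save(p,c+"4"); W=cloud(p); np.savez(c+"4.npz",W=W,c=p["color"])
        print([(np.round(d["point"]).tolist(),round(d["score"],2),at(W,d["point"]).tolist()) for d in env.find_in("stamp",p)[:2]])
    im=cv2.imread("pics/side4.png"); cv2.imwrite("pics/side4c.png",cv2.resize(im[110:240,220:370],None,fx=4,fy=4,interpolation=cv2.INTER_CUBIC))
E
python3 b.py
```

```text
top0 (array([480.2423766 , 264.97331409,   8.13342811]), ((481.1966552734375, 266.1177978515625), (77.84810638427734, 55.5984001159668), 83.7630615234375))
side0 (array([481.32960275, 268.30844258,   8.00573993]), ((483.26446533203125, 265.212158203125), (86.41678619384766, 55.908573150634766), 84.50675964355469))
[480.86304744 267.43409128 117.28172941] [ 1.32906905e-04  9.98912797e-01 -4.66148441e-02 -5.12016553e-04]
[([269.0, 141.0], 0.93, [482.0, 251.0, 111.0])]
[([188.0, 305.0], 0.88, [472.0, 252.0, 95.0])]
```

View pics/side4c.png

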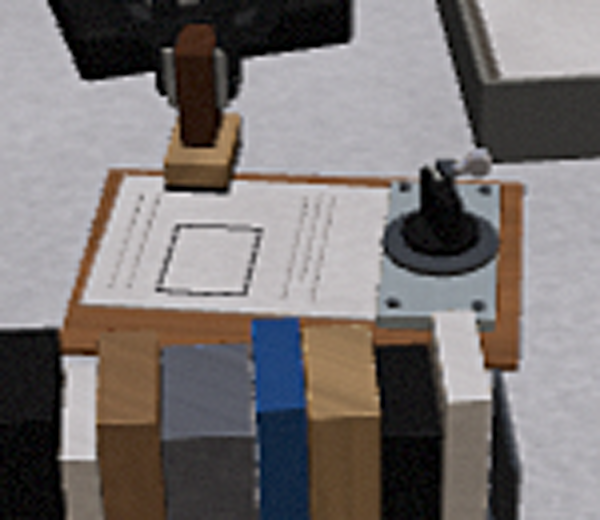

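Run:
```python
from h import *
for n in("side4","top4"):
    W=np.load(n+".npz")["W"]
    m=(abs(W[...,0]-481)<50)&(abs(W[...,1]-266)<60)
    for z0,z1 in((62,88),(88,102)):
        q=m&(W[...,2]>z0)&(W[...,2]<z1); P=W[q]
        if len(P)>5: print(n,z0,z1,len(P),np.percentile(P,[2,50,98],axis=0).round(1).tolist(),[np.round(t,1).tolist() for t in cv2.minAreaRect(P[:,:2].astype(np.float32))])
```

```text
side4 62 88 120 [[462.8, 234.6, 72.4], [486.0, 240.2, 81.3], [504.7, 292.1, 87.6]] [[495.6, 258.4], [71.8, 33.6], 52.3]
side4 88 102 166 [[464.5, 236.0, 88.3], [486.3, 250.6, 93.2], [502.9, 291.7, 101.7]] [[483.4, 265.5], [61.4, 37.9], 85.3]
top4 62 88 37 [[462.1, 236.8, 73.5], [482.2, 239.1, 80.3], [499.5, 251.1, 87.0]] [[482.8, 240.1], [39.8, 14.7], 17.9]
top4 88 102 200 [[462.9, 237.6, 88.5], [482.1, 247.6, 94.9], [500.1, 266.8, 99.5]] [[480.6, 253.9], [32.3, 38.6], 86.9]
```

>>> send_rows(
  targets=[0,0,-0.12,0,1,0,-0.008,-0.12,0,1,0,0,-0.08,0,1,0,0,-0.03,0,1,0,0,0,0,1,0,0,0,0,1,0,0,0,0,1,0,0,0,0,1,0,0,0,0,1],
)

```text
time: 15.45
position: [481.2, 266.4, 65.5]
tcp_rot: [-0.0, 0.999, -0.046, 0.0]
contact_force: [-0.6, 0.0, -1.9]
gripper_width: 0.248
```

Run:
```python
from h import *
s=env.read_state(); print(s["position"],s["tcp_rot"],s["contact_force"],s["gripper_width"])
p=env.grab_frame("side"); save(p,"s5"); W=cloud(p)
m=(abs(W[...,0]-481)<50)&(abs(W[...,1]-266)<60)
for z0,z1 in((12,34),(35,48)):
    P=W[m&(W[...,2]>z0)&(W[...,2]<z1)]
    print(np.percentile(P,[1,50,98],axis=0).round(1).tolist(),cv2.minAreaRect(P[:,:2].astype(np.float32)))
for y in(236,):
    P=W[m&(abs(W[...,0]-482)<12)&(abs(W[...,1]-y)<6)]; print(np.histogram(P[:,2],bins=range(4,48,4)))
P=W[(abs(W[...,0]-622)<35)&(abs(W[...,1]-262)<35)&(W[...,2]>57)&(W[...,2]<75)]; print("knob",cv2.minAreaRect(P[:,:2].astype(np.float32)))
im=cv2.imread("pics/s5.png"); cv2.imwrite("pics/s5c.png",cv2.resize(im[110:240,220:370],None,fx=4,fy=4,interpolation=cv2.INTER_CUBIC))
```

```text
[481.23051378 266.4324958   65.52082042] [-1.13537615e-04  9.98919261e-01 -4.64779194e-02  3.15638741e-04] [-0.55701726  0.02218411 -1.9149703 ] 0.24776054865390704
[[462.9, 232.0, 12.8], [485.6, 239.4, 27.0], [505.0, 291.8, 33.8]] ((483.54632568359375, 269.065185546875), (52.38491439819336, 124.89218139648438), 13.790935516357422)
[[464.4, 233.8, 35.7], [488.1, 248.1, 41.1], [503.3, 290.9, 46.9]] ((483.58544921875, 265.2841491699219), (64.2253646850586, 38.75853729248047), 85.06588745117188)
(array([10, 14,  0,  0, 14, 10, 13, 12, 17, 15]), array([ 4,  8, 12, 16, 20, 24, 28, 32, 36, 40, 44]))
knob ((624.3001098632812, 261.3849182128906), (14.882083892822266, 48.90644836425781), 17.04469108581543)
```

View pics/s5c.png

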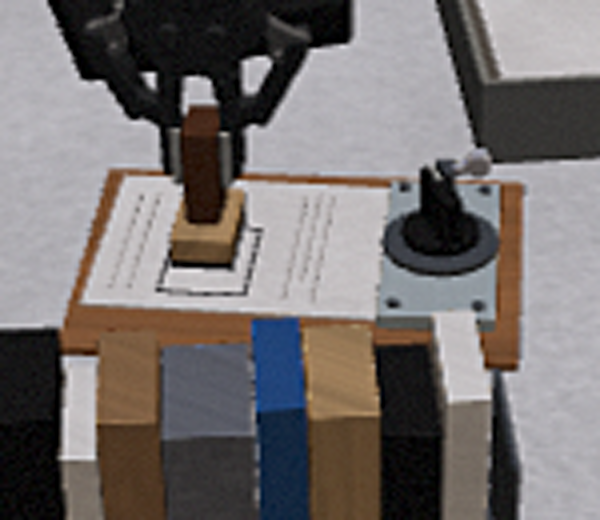

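>>> send_rows(
  targets=[0,0,-0.012,0,1,0,0,0,0,1,0,0,0,0,1,0,0,0,0,1,0,0,0,0,1],
)

```text
time: 16.0
position: [481.0, 266.4, 63.3]
tcp_rot: [0.0, 0.999, -0.046, 0.0]
contact_force: [0.3, -0.3, -0.9]
gripper_width: 0.249
```

Run:
```python
from cell import env
s=env.read_state(); print(s["time"],s["position"],s["contact_force"],s["gripper_width"],abs(s["joint_velocities"]).max())
print(env.job_done())
```

```text
16.0 [481.03349003 266.35772405  63.34010255] [ 0.26086798 -0.30429108 -0.87022797] 0.24880446324424954 0.0018713200657082818
the job is handed in; nothing more can be done
None
```

The clamp knob is locked, and the arm is holding the rectangular stamp still about 10 mm above the paper, centred over the printed box. I handed the job in at 16.0 s of the 51 s allowed; the hand-in reports no verdict.

- **Knob:** After release, the top camera showed the bar turned 68.4° (1.19 rad) and the detent tumbler flipped over. A later side view agreed to within about 2°.
- **Carry:** I lifted the stamp straight up from the tray and crossed the rack with its face about 205 mm above the table. The rack is 130 mm tall.
- **Alignment:** In the side camera the stamp's block centre was within about 0.5 mm of the box centre. Its long side was at 85.1°, against 83.8 to 84.5° for the box.
- **Height:** From the tool height, the face is about 20 mm above the table and the paper's top is at 9.5 mm. I made a final 2 mm lowering after the last picture, so I have no image of the exact final height.
- **Stillness and contact:** The joints were practically still at the end, the tool pointed straight down, and the force readings showed no sign of contact with the form.

One small disagreement: the two cameras placed the box centre about 2 mm apart, which is within their calibration. I saw nothing else moved in the pictures, but I did not re-measure the bystander objects at the end.

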